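Fit the dial jig and trip the carriage limit switch

ROBOT

A 6-joint arm with a two-finger parallel gripper is mounted at the origin on the work surface. World frame = base frame: x ahead of the robot, y to its left, z up, the work surface at z = 0. Lengths are in m, angles in rad, forces in N, time in s.
With the tool pointing down it reaches from about 0.35 to 0.775 m from the base axis. Payload 5.5 kg.
Tool frame: the origin (TCP) lies between the finger pads; the fingertips stand env.nose_length ahead of it and the grasp point (between the pads) lies 8 mm behind it (env.nose_length is the distance from the TCP to the fingertips, in m); z points along the fingers, y is the direction in which the jaws open and shut (so a half turn about z gives the same grasp; the last joint's range is limited). The gripper opens to 85 mm and grips with 20 to 120 N. Pads are 22 mm wide; open, the fingers measure 114 mm over their backs; the gripper's body (76 mm by 85 mm) begins 54 mm behind the grasp point. The pads swing forward as they close: fully open they stand 13 mm farther back than shut.
Start: joints at [-1.435, 0.313, 0.046, 1.304, 0, 1.431], TCP at [0.157, -0.553, 0.242] pointing down, gripper open.
Joint ranges: [-2.76, 2.76], [-0.86, 1.69], [-1.03, 1.26], [-2.2, 2.34], [-1.47, 1.5], [-3.14, 3.14]. Speed limits (rad/s): [2.57, 2.57, 3.14, 3.14, 3.14, 3.14].

INTERFACE

Orientations are given as a unit quaternion [w, x, y, z].
In Python, from workcell import env gives the robot as it stands. The module is installed in compiled form; this text tells all that it offers.
- The arm moves only by the shell command python3 -m creep 'ROWS' [FORCE]. ROWS is a JSON object of lists of equal length, an entry for each row: "hand": the finger opening in mm, from 0 to 85.4; "delta_pos": the shift along the tool's x, y, z scaled (see below), a list of three; "turn": the turn about the tool's z scaled (see below). In form: {"hand": [hand, ...], "delta_pos": [[dx, dy, dz], ...], "turn": [turn, ...]}. A call has exactly 5 rows; each row shifts and turns the commanded pose from where the row before left it, along the tool's axes as they then stand; what a row does not reach is not made up. The controller multiplies each number of a shift by 0.8 m and each number of a turn by 5 degrees. A row lasts 1/12 s, in which the tool goes at most 41.7 mm and 7.16 degrees, less where a joint would pass 70% of its speed; a pose out of reach is approached as far as the arm can. A call with a number of a shift or a turn outside -1 to 1 is refused whole. A call with a gripper value outside its range is refused whole. The fingers move at their own pace and stop on an object; FORCE is the grip in N (left out, the last holds). Time passes only in rows, so rows that do not move let the fingers close, or fill a call up. It gives the time, the measured TCP pose, the force and the opening at its end, in the units of the state.
- env.get_state(): the state, without advancing time (a new reading comes with each control period).
- env.read_camera(name): name is "scene" or "top" or "wrist"; returns a dict with "pixels" (400x640x3 uint8, red, green, blue), "depth" (400x640 float32, m along the optical axis (not along the pixel's ray), 0 where there is no reading), "fx", "fy", "cx", "cy" (pixels), "origin" and "orientation" of the camera in the world. Camera axes: x right, y down, z forward; pixel columns grow to the right and rows downward; lengths in m; the calibration is good to about 2 mm. A picture is of the moment at which its call begins.
- env.hand_in(): hands the job in, once; it reports no verdict.
Trained networks look in the newest picture that a camera, given by its name, has taken for a name from the list of things; names that differ only in an ending like _2 or _b are one class to them, and where a whole thing is asked for, a point or a joint stands for the part that bears it (a point fixed in the world has none). Each returns a list of dicts, best first, with "score" (0 to 1); they miss things now and then, are a little off and sometimes report something else, mostly with a low value. They report only what shows in the picture. A call takes as long as a camera call. They do not tell look-alikes from the thing itself.
- env.find_in(camera, target): "location" ([row, column] in pixels, amid what is visible of it).
- env.pinpoint(camera, target): "location" ([row, column] in pixels: a listed point, or the origin of a listed thing).
The state is a dict: "clock": time; "joint_pos": joint angles; "qvel": joint speeds; "tau": joint torques, N m; "tcp_pos": TCP position; "orientation": TCP orientation; "wrist_force": force on the tool from outside, world axes, zero at the start; "ft_torque": the same for the moment, N m; "finger_gap": finger opening in m.
Only numpy, scipy, OpenCV 4.12 (cv2) and the standard library are available. Lean on these libraries where they do the work, as an engineer would, in place of code of your own. Each camera call takes 0.05 s, during which the arm holds its last target.

TASK

At the dial printing bench, turn the aluminium dial jig so that its three holes match the three studs of the station block and fit it down fully flat on the block, then let go of it. After that, confirm the load to the press by swinging the roller lever of the limit switch until it clicks, keep it there for about half a second without driving the lever to the very end of its swing, and let it spring back. Leave the other things on the bench where they are.

Things in the scene. Friction and masses are not known exactly. Their poses are not given: they have to be found in the camera images.
- jig: Loose aluminium dial jig, 0.3 kg: plate 110 (x) x 84 (y) x 8 mm thick, on its middle a grip block 40 (x) x 26 (y) x 40 mm tall with a thin white dial on top. Grip across the 26 mm. Three through holes 14 mm wide at (x, y) = (42, 0), (-38, 26), (-38, -26) mm. Origin: centre of the plate's underside, z up. Starts flat on the table, yaw within 1.4 rad of the station's.
- station: Fixed cream block 140 (x) x 120 (y) x 25 mm tall with three upright steel studs 9 mm wide, 16 mm high above its top (last 4 mm tapered to 3 mm), at (x, y) = (42, 0), (-38, 26), (-38, -26) mm, like the jig's holes. The jig fits one way only, its x along the station's x. Origin: centre of the underside, on the table, z up.
- seat (a point): Point on the top face of the station block, 25 mm above the table, straight above its origin; the jig's origin lies here when it is fully home. Axes as the station's.
- switch: Fixed roller-lever limit switch: grey upright box 40 (x) x 36 (y) mm on a steel foot, top 78 mm above the table. Beside its -y face a steel lever stands up from a pivot, with a black roller at its upper end. Push the roller towards the switch's +x (the side with the black cable gland); at rest it leans to -x, against a stop. Origin: on the table under the box's centre, z up.
- lever (a joint): Lever angle, rad: 0 at rest (leaning 0.35 from upright towards the switch's -x), growing as the roller is pushed to +x. It clicks at 0.5 (nothing can be felt); the swing ends at 1.25, keep below 1.1. A spring returns it; 2 to 7 N at the roller.
- roller (a point): Centre of the black roller, 22 mm in diameter, 12 mm wide (along y), 50 mm from the pivot, which is at (0, -26, 60) mm in the switch's frame. At rest the centre is at (-17, -34, 107) mm there. The roller moves 25 mm along +x from rest to the click, 51 mm to 1.1 rad. The point turns with the lever.
- spare_pad: Bystander: spare amber printing pad, a dome 48 mm wide and 47 mm tall. Origin under its centre.
- ink_jar: Bystander: white ink jar with a black lid, 44 mm wide, 50 mm tall. Origin under its centre.
- blade_block: Bystander: steel bar 70 x 22 x 14 mm. Origin under its centre.
- driver: Bystander: screwdriver, 150 mm long, lying. Origin under its middle.
- plunger_switch: Bystander: a small black switch with a steel plunger and no lever, 50 x 20 x 38 mm, loose. Not the one to trip. Origin under its centre.
Mind the look-alikes: they are no part of the job. What is shaped like the jig but turquoise is not meant.

How it is judged:
By the outcome, as a careful person would: the job done as asked, in the order asked, and still so for the second after the job is handed in, with the robot touching nothing.
It also fails if it takes over 62 s, if anything falls off the work surface, if the arm or the gripper's body presses on something with over 40 N, if the wrist force passes 120 N, or if a joint passes its speed limit or range.

## Working session

There is one attempt and no reset: what is moved stays moved. The work goes in short steps, Python scripts to look and compute and a shell command to move; the robot and the scene stay as the last step left them, time stands still between calls to the robot, and variables do not carry over. Pictures are saved under pics/ and viewed, and the job is handed in when it is done.

```bash
mkdir -p pics; cat > h.py <<'E'
import numpy as np, cv2
from scipy.spatial.transform import Rotation as R
from workcell import env
def q2R(q): return R.from_quat([q[1],q[2],q[3],q[0]]).as_matrix()
def px2w(c,r,col,z=None):
    d=np.array([(col-c['cx'])/c['fx'],(r-c['cy'])/c['fy'],1.0]); M=q2R(c['orientation']); o=np.array(c['origin'])
    w=M@d
    if z is None:
        dd=c['depth'][int(round(r)),int(round(col))]; return o+w*dd
    return o+w*((z-o[2])/w[2])
def w2px(c,p):
    v=q2R(c['orientation']).T@(np.array(p)-np.array(c['origin'])); return np.array([c['fy']*v[1]/v[2]+c['cy'],c['fx']*v[0]/v[2]+c['cx']])
def cloud(c):
    H,W=c['depth'].shape; u,v=np.meshgrid(np.arange(W),np.arange(H)); d=c['depth']
    P=np.stack([(u-c['cx'])/c['fx']*d,(v-c['cy'])/c['fy']*d,d],-1); return P@q2R(c['orientation']).T+np.array(c['origin'])
def save(c,n,box=None,s=1):
    im=c['pixels'][:,:,::-1]
    if box: im=im[box[0]:box[1],box[2]:box[3]]
    cv2.imwrite('pics/'+n,cv2.resize(im,None,fx=s,fy=s,interpolation=cv2.INTER_CUBIC))
E
python3 - <<'E'
from h import *
import pickle
cs={}
for n in ['top','scene']:
    c=env.read_camera(n); cs[n]=c; save(c,n+'0.png'); print(n,c['origin'],c['orientation'],c['fx'])
    for t in ['jig','station','seat','switch','roller','spare_pad','ink_jar','blade_block','driver','plunger_switch']:
        try:
            print(t,[( [round(x) for x in d['location']],round(d['score'],2)) for d in env.pinpoint(n,t)][:4])
        except Exception as e: print(t,e)
pickle.dump(cs,open('cs.pkl','wb'))
s=env.get_state(); print(s, env.nose_length)
E
```

```text
top [ 0.32306033 -0.02198507  1.19827051] [ 0.04738371 -0.7028034   0.70837114 -0.04508316] 480.0662986887385
jig [([184, 324], 0.91), ([308, 214], 0.75), ([148, 426], 0.62), ([118, 319], 0.5)]
station [([207, 222], 0.8), ([126, 372], 0.71)]
seat [([267, 266], 0.73), ([203, 225], 0.64), ([202, 220], 0.61)]
switch [([203, 219], 0.71), ([208, 434], 0.7)]
roller [([216, 459], 0.48)]
spare_pad [([206, 224], 0.59), ([136, 270], 0.57)]
ink_jar [([128, 369], 0.82)]
blade_block []
driver [([260, 380], 0.65)]
plunger_switch [([120, 321], 0.76)]
scene [1.20226252 0.59624254 0.833125  ] [-0.18903406  0.38513335  0.80798573 -0.4038533 ] 513.3513450275063
jig [([230, 200], 0.98), ([255, 305], 0.89), ([237, 461], 0.87)]
station [([293, 406], 0.64)]
seat [([288, 410], 0.81)]
switch [([196, 236], 0.69)]
roller [([154, 230], 0.49)]
spare_pad [([323, 311], 0.85)]
ink_jar [([267, 218], 0.69)]
blade_block [([238, 399], 0.69)]
driver [([193, 310], 0.64)]
plunger_switch [([298, 250], 0.97), ([320, 309], 0.34)]
{'clock': 1.1, 'joint_pos': array([-1.43460523e+00,  3.13199695e-01,  4.60798416e-02,  1.30359146e+00,
       -5.40393278e-06,  1.43120658e+00]), 'qvel': array([ 0.00166328, -0.00039597, -0.00131122,  0.00072868, -0.00108128,
       -0.00070803]), 'tau': array([ 4.31743620e-04, -4.80476832e+01,  2.98818326e+01,  3.46540264e-04,
       -6.89591957e-05, -3.19667194e-06]), 'tcp_pos': array([ 0.15657103, -0.55330731,  0.2423151 ]), 'orientation': array([ 4.25032543e-05,  9.90508169e-01,  1.37453866e-01, -2.77419711e-06]), 'wrist_force': array([-0.37162596,  1.08499194, -0.21254298]), 'ft_torque': array([ 0.00172461,  0.00251815, -0.00613438]), 'finger_gap': 0.0856632681668988} 0.011
```

```bash
ls pics
```

```text
scene0.png
top0.png
```

View pics/top0.png

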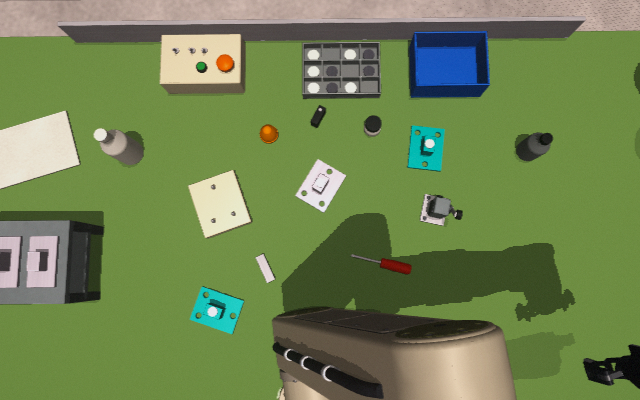

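View pics/scene0.png

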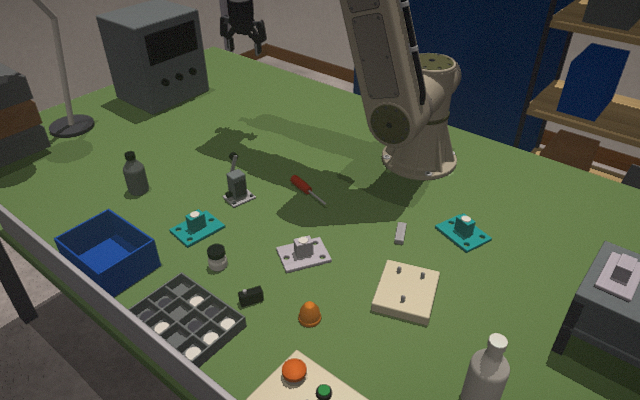

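```bash
python3 - <<'E'
import pickle; import numpy as np, cv2
from h import *
cs=pickle.load(open('cs.pkl','rb')); c=cs['top']
a=c['pixels'][150:250,170:270][:,:,::-1]; b=c['pixels'][135:235,270:370][:,:,::-1]; d=c['pixels'][170:240,400:480][:,:,::-1]
f=lambda x:cv2.resize(x,(390,390),interpolation=cv2.INTER_CUBIC)
cv2.imwrite('pics/crop1.png',np.hstack([f(b),f(a)]))
s=cs['scene']
cv2.imwrite('pics/crop2.png',np.hstack([f(d),f(s['pixels'][140:210,200:270][:,:,::-1])]))
P=cloud(c)
print(c['origin'],'table z',np.median(P[220:250,150:180,2]))
def seg(box,z0,z1,name):
    Q=P[box[0]:box[1],box[2]:box[3]]; m=(Q[...,2]>z0)&(Q[...,2]<z1)&(c['depth'][box[0]:box[1],box[2]:box[3]]>0)
    q=Q[m]; 
    r=cv2.minAreaRect((q[:,:2]*1000).astype(np.float32)); print(name,len(q),r,'z',np.median(q[:,2]))
seg((150,250,180,260),.018,.032,'station')
seg((150,220,285,355),.004,.015,'jigplate')
seg((150,220,285,355),.035,.065,'jiggrip')
seg((180,240,410,480),.06,.09,'swbox')
seg((180,240,410,480),.09,.13,'roller')
seg((180,240,410,455),.004,.012,'foot')
E
```

```text
[ 0.32306033 -0.02198507  1.19827051] table z -0.0009700504627069284
station 2649 ((493.70361328125, 254.05667114257812), (141.14193725585938, 120.71231842041016), 19.6686954498291) z 0.023697963451724258
jigplate 1094 ((542.2523193359375, 6.250221252441406), (170.37612915039062, 176.84014892578125), 89.53593444824219) z 0.007118264594694779
jiggrip 186 ((538.776123046875, 2.7727508544921875), (26.42557144165039, 40.54201889038086), 58.24348068237305) z 0.04701721858423813
swbox 321 ((474.1161193847656, -288.94793701171875), (48.96733474731445, 40.73427963256836), 75.98441314697266) z 0.07609524296733361
roller 79 ((451.3341369628906, -312.43365478515625), (16.029027938842773, 22.038639068603516), 80.78781127929688) z 0.11270827434297193
foot 252 ((480.068603515625, -276.09088134765625), (110.85258483886719, 133.66954040527344), 87.68212127685547) z 0.005895052084269103
```

View pics/crop1.png

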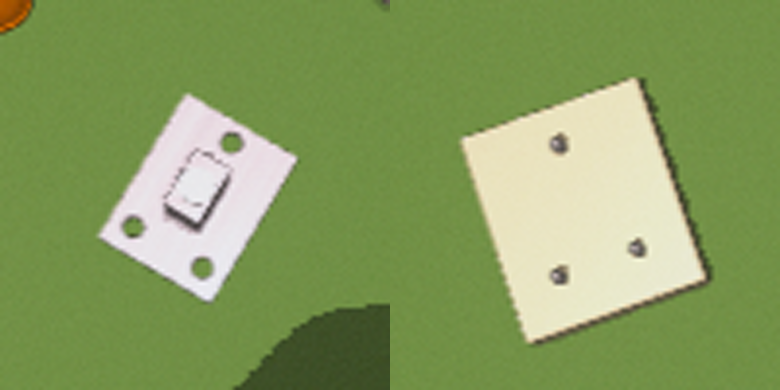

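View pics/crop2.png

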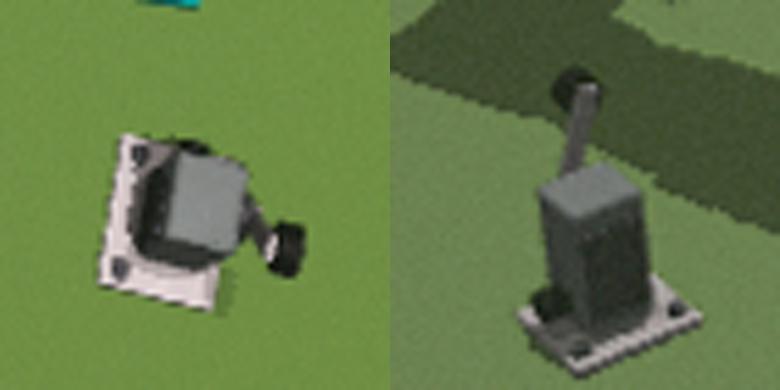

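```bash
cat > meas.py <<'E'
from h import *
from scipy.optimize import least_squares
H3=np.array([[.042,0],[-.038,.026],[-.038,-.026]])
def fit3(pts):
    # order by geometry, rigid fit; returns x,y,yaw,rms
    import itertools
    best=None
    for p in itertools.permutations(range(len(pts)),3):
        A=pts[list(p)]; a=A-A.mean(0); b=H3-H3.mean(0)
        th=np.arctan2((b[:,0]*a[:,1]-b[:,1]*a[:,0]).sum(),(a*b).sum()); c,s=np.cos(th),np.sin(th); M=np.array([[c,-s],[s,c]])
        t=A.mean(0)-M@H3.mean(0); r=np.sqrt((((H3@M.T+t)-A)**2).sum(1).mean())
        if best is None or r<best[3]: best=(t[0],t[1],th,r,A)
    return best
E
python3 - <<'E'
import pickle
from meas import *
cs=pickle.load(open('cs.pkl','rb'))
for n,c,seeds,z in [('jig',cs['top'],[(135+142/3.9,270+232/3.9),(135+226/3.9,270+133/3.9),(135+268/3.9,270+203/3.9)],.008),('jigbot',cs['top'],[(135+142/3.9,270+232/3.9),(135+226/3.9,270+133/3.9),(135+268/3.9,270+203/3.9)],.004),('st',cs['top'],[(150+143/3.9,170+168/3.9),(150+247/3.9,170+248/3.9),(150+275/3.9,170+169/3.9)],.033)]:
    g=cv2.cvtColor(c['pixels'],cv2.COLOR_RGB2GRAY).astype(float); pts=[]
    for r,cc in seeds:
        r0,c0=int(round(r)),int(round(cc)); w=g[r0-5:r0+6,c0-5:c0+6]; bg=np.percentile(w,80)
        m=np.clip(bg-20-w,0,None); rr,ccs=np.mgrid[r0-5:r0+6,c0-5:c0+6]
        p=((m*rr).sum()/m.sum(),(m*ccs).sum()/m.sum()); pts.append(px2w(c,*p,z)[:2])
    f=fit3(np.array(pts)); print(n,np.round(f[:4],4),np.degrees(f[2]))
c=cs['top'];P=cloud(c)
def reg(box,z0,z1):
    Q=P[box[0]:box[1],box[2]:box[3]];q=Q[(Q[...,2]>z0)&(Q[...,2]<z1)]; return q
# jig plate by brightness in top
im=c['pixels'].astype(int); sub=im[150:220,285:355]; m=(sub[...,0]>sub[...,1]-5)&(sub[...,0]>120)
cn,_=cv2.findContours(m.astype(np.uint8),0,1); k=max(cn,key=cv2.contourArea); r=cv2.minAreaRect(k); print('plate px',r, px2w(c,r[0][1]+150,r[0][0]+285,.008))
b=cv2.boxPoints(r); print([np.round(px2w(c,y+150,x+285,.008)[:2],4) for x,y in b])
q=reg((180,240,410,480),.07,.085); mm=q; print('box top',cv2.minAreaRect((q[:,:2]*1000).astype(np.float32)))
q=reg((180,240,450,470),.085,.13); print('roller',q.min(0),q.max(0),q.mean(0))
# foot
sub=im[185:235,410:465]; m=(sub.min(2)>130); 
cn,_=cv2.findContours(m.astype(np.uint8),0,1); k=max(cn,key=cv2.contourArea); r=cv2.minAreaRect(k); print('foot px',r,[np.round(px2w(c,y+185,x+410,.005)[:2],4) for x,y in cv2.boxPoints(r)])
for n,rc in [('top',(208,434)),('scene',(196,236))]: print(px2w(cs[n],*rc,0))
print(px2w(cs['scene'],154,230,.107),px2w(cs['top'],216,459,.107), px2w(cs['scene'],140+90/5.57,200+183/5.57,.107),px2w(cs['top'],170+248/5.57,400+285/4.875,.107))
E
```

```text
jig [ 0.5389  0.0025 -0.546   0.0018] -31.283790189040108
jigbot [ 0.5396  0.0026 -0.546   0.002 ] -31.283790189040136
st [4.940e-01 2.532e-01 3.373e-01 4.000e-04] 19.327952040459284
plate px ((35.249996185302734, 35.25), (33.61371994018555, 43.732139587402344), 30.963754653930664) [0.53890528 0.0033985  0.008     ]
[array([0.5137, 0.068 ]), array([0.6095, 0.0111]), array([ 0.5642, -0.0615]), array([ 0.4694, -0.0041])]
box top ((474.0052185058594, -289.3921813964844), (45.223045349121094, 40.73427963256836), 75.98441314697266)
roller [ 0.43955533 -0.32161245  0.08767369] [ 0.46334096 -0.30413214  0.12110218] [ 0.45115865 -0.31153867  0.11103385]
foot px ((23.653844833374023, 24.230770111083984), (24.122283935546875, 27.260143280029297), 11.309932708740234) [array([ 0.4487, -0.2431]), array([ 0.5162, -0.2587]), array([ 0.5037, -0.3176]), array([ 0.4364, -0.3016])]
[ 0.47987466 -0.2823181   0.        ]
[ 0.47495323 -0.28833475  0.        ]
[ 0.44770524 -0.32443434  0.107     ] [ 0.44696576 -0.31550016  0.107     ] [ 0.45039943 -0.31056986  0.107     ] [ 0.45037131 -0.31441582  0.107     ]
```

```bash
for i in 1 2 3 4 5 6; do :; done
python3 -m creep '{"hand":[85,85,85,85,85],"delta_pos":[[0,0,0],[0,0,0],[0,0,0],[0,0,0],[0,0,0]],"turn":[-0.885,-0.885,-0.885,-0.885,-0.885]}' 40
python3 -m creep '{"hand":[85,85,85,85,85],"delta_pos":[[0,0,0],[0,0,0],[0,0,0],[0,0,0],[0,0,0]],"turn":[-0.885,-0.885,-0.885,-0.885,-0.885]}'
python3 -m creep '{"hand":[85,85,85,85,85],"delta_pos":[[0,0,0],[0,0,0],[0,0,0],[0,0,0],[0,0,0]],"turn":[-0.885,-0.885,-0.885,-0.885,-0.885]}'
python3 -m creep '{"hand":[85,85,85,85,85],"delta_pos":[[0,0,0],[0,0,0],[0,0,0],[0,0,0],[0,0,0]],"turn":[-0.885,-0.885,-0.885,-0.885,-0.885]}'
python3 -m creep '{"hand":[85,85,85,85,85],"delta_pos":[[0,0,0],[0,0,0],[0,0,0],[0,0,0],[0,0,0]],"turn":[-0.885,-0.885,-0.885,-0.885,-0.885]}'
python3 -m creep '{"hand":[85,85,85,85,85],"delta_pos":[[0,0,0],[0,0,0],[0,0,0],[0,0,0],[0,0,0]],"turn":[-0.885,-0.885,-0.885,-0.885,-0.885]}'
cat >> h.py <<'E'
def togo(x,y,yawdeg,z=None):
    s=env.get_state(); M=q2R(s['orientation']); p=s['tcp_pos']
    d=np.array([x-p[0],y-p[1],0 if z is None else z-p[2]]); t=M.T@d
    yaw=np.degrees(np.arctan2(M[1,0],M[0,0])); dy=(yawdeg-yaw+180)%360-180
    print('clock',round(s['clock'],2),'tcp',np.round(p,4),'yaw',round(yaw,2),'tilt',round(np.degrees(np.arccos(-M[2,2])),2),'F',np.round(s['wrist_force'],1),'gap',round(s['finger_gap'],4),'j6',round(s['joint_pos'][5],2))
    print('units total',np.round(t/.8,4),'turn total',round(-dy/5,3))
E
python3 -c "
from h import *
togo(.539,.003,148.5,.242)"
```

```text
clock: 1.52
tcp_pos: [0.1566, -0.5533, 0.2423]
orientation: [0.0, 0.945, 0.327, -0.0]
wrist_force: [-0.4, -0.2, -0.1]
finger_gap: 0.0853
clock: 1.93
tcp_pos: [0.1566, -0.5533, 0.2423]
orientation: [0.0, 0.865, 0.502, -0.0]
wrist_force: [0.2, -0.4, 0.5]
finger_gap: 0.0848
clock: 2.35
tcp_pos: [0.1566, -0.5533, 0.2423]
orientation: [0.0, 0.752, 0.659, -0.0]
wrist_force: [-0.5, -0.4, -0.8]
finger_gap: 0.0851
clock: 2.77
tcp_pos: [0.1566, -0.5533, 0.2423]
orientation: [0.0, 0.612, 0.791, -0.0]
wrist_force: [-0.0, -0.4, -0.4]
finger_gap: 0.0848
clock: 3.18
tcp_pos: [0.1566, -0.5533, 0.2423]
orientation: [0.0, 0.449, 0.894, -0.0]
wrist_force: [-0.3, -0.6, -0.2]
finger_gap: 0.0849
clock: 3.6
tcp_pos: [0.1566, -0.5533, 0.2423]
orientation: [0.0, 0.269, 0.963, -0.0]
wrist_force: [0.2, -0.5, -0.6]
finger_gap: 0.0848
clock 3.6 tcp [ 0.1566 -0.5533  0.2423] yaw 148.77 tilt 0.01 F [ 0.2 -0.5 -0.6] gap 0.0848 j6 -0.89
units total [-4.820e-02  8.425e-01  4.000e-04] turn total 0.054
```

```bash
python3 -m creep '{"hand":[85,85,85,85,85],"delta_pos":[[-0.0024,0.042,0],[-0.0024,0.042,0],[-0.0024,0.042,0],[-0.0024,0.042,0],[-0.0024,0.042,0]],"turn":[0,0,0,0,0]}' 
python3 -m creep '{"hand":[85,85,85,85,85],"delta_pos":[[-0.0024,0.042,0],[-0.0024,0.042,0],[-0.0024,0.042,0],[-0.0024,0.042,0],[-0.0024,0.042,0]],"turn":[0,0,0,0,0]}' 
python3 -m creep '{"hand":[85,85,85,85,85],"delta_pos":[[-0.0024,0.042,0],[-0.0024,0.042,0],[-0.0024,0.042,0],[-0.0024,0.042,0],[-0.0024,0.042,0]],"turn":[0,0,0,0,0]}' 
python3 -m creep '{"hand":[85,85,85,85,85],"delta_pos":[[-0.0024,0.042,0],[-0.0024,0.042,0],[-0.0024,0.042,0],[-0.0024,0.042,0],[-0.0024,0.042,0]],"turn":[0,0,0,0,0]}' | tail -3
python3 - <<'E'
from h import *
togo(.539,.003,148.5,.242)
c=env.read_camera('wrist'); save(c,'w1.png'); print(c['origin'],c['orientation'])
import pickle; pickle.dump(c,open('w1.pkl','wb'))
E
```

```text
clock: 4.02
tcp_pos: [0.2529, -0.4137, 0.2423]
orientation: [0.0, 0.271, 0.962, -0.0]
wrist_force: [1.0, 0.0, -0.4]
finger_gap: 0.0852
clock: 4.43
tcp_pos: [0.3489, -0.2753, 0.2425]
orientation: [0.0, 0.271, 0.963, -0.0]
wrist_force: [0.6, -1.1, -0.2]
finger_gap: 0.0848
clock: 4.85
tcp_pos: [0.4448, -0.1368, 0.2426]
orientation: [0.0, 0.271, 0.963, -0.0]
wrist_force: [0.4, -0.9, -0.0]
finger_gap: 0.0851
orientation: [0.0, 0.271, 0.963, -0.0]
wrist_force: [0.3, -1.5, -0.7]
finger_gap: 0.0851
clock 5.27 tcp [0.5407 0.0016 0.2424] yaw 148.57 tilt 0.03 F [ 0.3 -1.5 -0.7] gap 0.0851 j6 0.4
units total [0.0027 0.0004 0.0005] turn total 0.013
[0.47535667 0.04195381 0.37237063] [0.13286056 0.86211277 0.48313532 0.07543146]
```

View pics/w1.png

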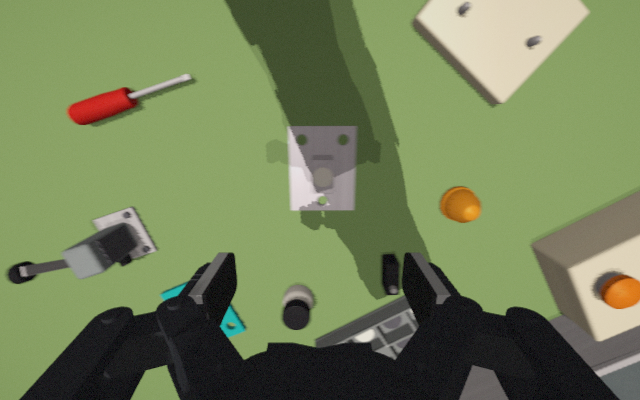

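```bash
python3 - <<'E'
from meas import *
import pickle; c=pickle.load(open('w1.pkl','rb'))
im=c['pixels'].astype(int); sub=im[110:225,265:380]
m=(sub[...,0]>=sub[...,1]-8)&(sub[...,0]>70)
m=cv2.morphologyEx(m.astype(np.uint8),cv2.MORPH_OPEN,np.ones((3,3)))
cn,_=cv2.findContours(m,0,1); k=max(cn,key=cv2.contourArea)
W=np.array([px2w(c,y+110,x+265,.008)[:2] for x,y in k[:,0]])
print(cv2.minAreaRect((W*1000).astype(np.float32)))
P=cloud(c)[110:225,265:380].reshape(-1,3); 
q=P[(P[:,2]>.040)&(P[:,2]<.06)]; print(len(q),cv2.minAreaRect((q[:,:2]*1000).astype(np.float32)),np.median(q[:,2]))
pts=np.array([px2w(c,*rc,.006)[:2] for rc in [(140,302),(140,343),(200,322)]]); f=fit3(pts); print(np.round(f[:4],4),np.degrees(f[2]))
E
```

```text
((540.8543701171875, 7.229194641113281), (86.94485473632812, 109.32441711425781), 58.54308319091797)
770 ((538.8924560546875, 5.277126312255859), (25.996553421020508, 39.30506896972656), 58.249595642089844) 0.0468269139487994
[ 0.541   0.0075 -0.5526  0.0006] -31.663396739535408
```

```bash
python3 -m creep '{"hand":[85,85,85,85,85],"delta_pos":[[0.001,0.001,0.03],[0.001,0.001,0.03],[0.001,0.0005,0.03],[0,0,0.03],[0,0,0.03]],"turn":[0.03,0,0,0,0]}' 
python3 -m creep '{"hand":[85,85,85,85,85],"delta_pos":[[0,0,0.03],[0,0,0.03],[0,0,0.024],[0,0,0.02],[0,0,0.015]],"turn":[0,0,0,0,0]}' 
python3 - <<'E'
from h import *
togo(.5395,.0045,148.4,.027)
c=env.read_camera('wrist'); save(c,'w2.png')
E
```

```text
clock: 5.73
tcp_pos: [0.5388, 0.0029, 0.1213]
orientation: [0.0, 0.272, 0.962, -0.0]
wrist_force: [0.5, -0.8, 0.7]
finger_gap: 0.0848
clock: 6.15
tcp_pos: [0.538, 0.0028, 0.0254]
orientation: [-0.001, 0.272, 0.962, -0.0]
wrist_force: [-0.4, -0.1, -1.3]
finger_gap: 0.085
clock 6.15 tcp [0.538  0.0028 0.0254] yaw 148.4 tilt 0.11 F [-0.4 -0.1 -1.3] gap 0.085 j6 0.41
units total [-0.0005  0.0028 -0.0019] turn total -0.0
```

View pics/w2.png

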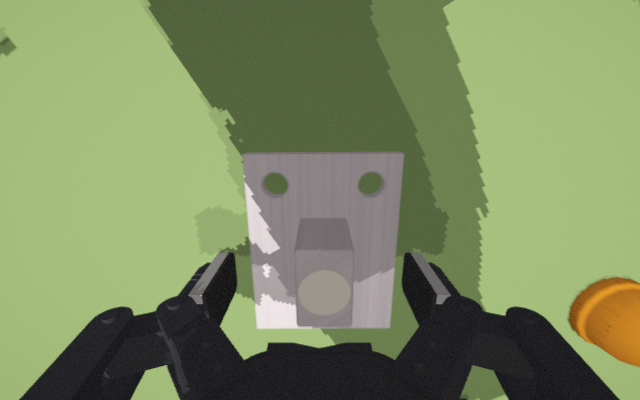

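```bash
python3 -m creep '{"hand":[70,40,30,20,20],"delta_pos":[[0,0.0015,-0.001],[0,0.001,-0.001],[0,0,0],[0,0,0],[0,0,0]],"turn":[0,0,0,0,0]}' 60
python3 -m creep '{"hand":[10,10,10,10,10],"delta_pos":[[0,0,0],[0,0,0],[0,0,0],[0,0,0],[0,0,0]],"turn":[0,0,0,0,0]}' 60
python3 -m creep '{"hand":[10,10,10,10,10],"delta_pos":[[0,0,-0.01],[0,0,-0.02],[0,0,-0.03],[0,0,-0.03],[0,0,-0.02]],"turn":[0,0,0,0,0]}' 60
python3 - <<'E'
from h import *
togo(.5395,.0045,148.4,.027)
c=env.read_camera('wrist'); save(c,'w3.png')
import pickle; pickle.dump(c,open('w3.pkl','wb'))
E
```

```text
clock: 6.62
tcp_pos: [0.5408, 0.0045, 0.0298]
orientation: [0.001, 0.272, 0.962, 0.0]
wrist_force: [0.1, 5.0, 46.8]
finger_gap: 0.0256
clock: 7.03
tcp_pos: [0.541, 0.0045, 0.0299]
orientation: [0.001, 0.272, 0.962, 0.0]
wrist_force: [0.3, -0.0, 6.3]
finger_gap: 0.0253
clock: 7.45
tcp_pos: [0.5401, 0.0046, 0.1188]
orientation: [0.0, 0.272, 0.962, 0.0]
wrist_force: [1.1, -0.4, -2.6]
finger_gap: 0.0252
clock 7.45 tcp [0.5401 0.0046 0.1188] yaw 148.4 tilt 0.05 F [ 1.1 -0.4 -2.6] gap 0.0252 j6 0.41
units total [ 0.0007 -0.0005  0.1147] turn total 0.0
```

View pics/w3.png

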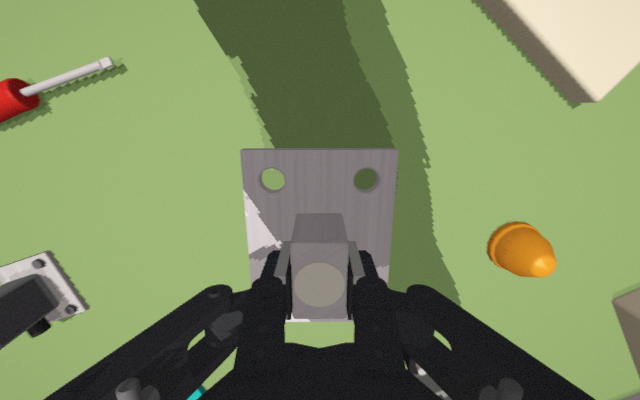

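```bash
python3 -m creep '{"hand":[10,10,10,10,10],"delta_pos":[[0,0,-0.015],[0,0,-0.015],[0,0,-0.013],[0,0,-0.01],[0,0,0]],"turn":[-0.6,-1,-1,-1,-1]}' | tail -1
python3 -m creep '{"hand":[10,10,10,10,10],"delta_pos":[[0,0,0],[0,0,0],[0,0,0],[0,0,0],[0,0,0]],"turn":[-1,-1,-1,-1,-1]}' | tail -1
python3 -m creep '{"hand":[10,10,10,10,10],"delta_pos":[[-0.005,0.01,0],[-0.012,0.02,0],[-0.014,0.022,0],[-0.014,0.022,0],[-0.014,0.022,0]],"turn":[-0.6,0,0,0,0]}' | tail -1
python3 -m creep '{"hand":[10,10,10,10,10],"delta_pos":[[-0.014,0.022,0],[-0.014,0.022,0],[-0.014,0.022,0],[-0.014,0.022,0],[-0.014,0.022,0]],"turn":[0,0,0,0,0]}' | tail -1
python3 -m creep '{"hand":[10,10,10,10,10],"delta_pos":[[-0.014,0.022,0],[-0.014,0.022,0],[-0.014,0.022,0],[-0.014,0.022,0],[-0.01,0.019,0]],"turn":[0,0,0,0,0]}' | tail -1
python3 -m creep '{"hand":[10,10,10,10,10],"delta_pos":[[0,0,0],[0,0,0],[0,0,0],[0,0,0],[0,0,0]],"turn":[0,0,0,0,0]}' | tail -1
python3 - <<'E'
from h import *
togo(.607,.2935,199.4,.16)
c=env.read_camera('wrist'); save(c,'w4.png',s=1.25)
d=env.read_camera('top'); save(d,'t4.png',(100,300,150,400),3)
import pickle; pickle.dump((c,d),open('w4.pkl','wb'))
E
```

```text
finger_gap: 0.0252
finger_gap: 0.025
finger_gap: 0.0252
finger_gap: 0.025
finger_gap: 0.0254
finger_gap: 0.0252
clock 10.0 tcp [0.6043 0.2915 0.159 ] yaw -160.66 tilt 0.04 F [-0.1 -0.6 -1.9] gap 0.0252 j6 -0.01
units total [-0.004   0.0012 -0.0013] turn total -0.013
```

View pics/w4.png

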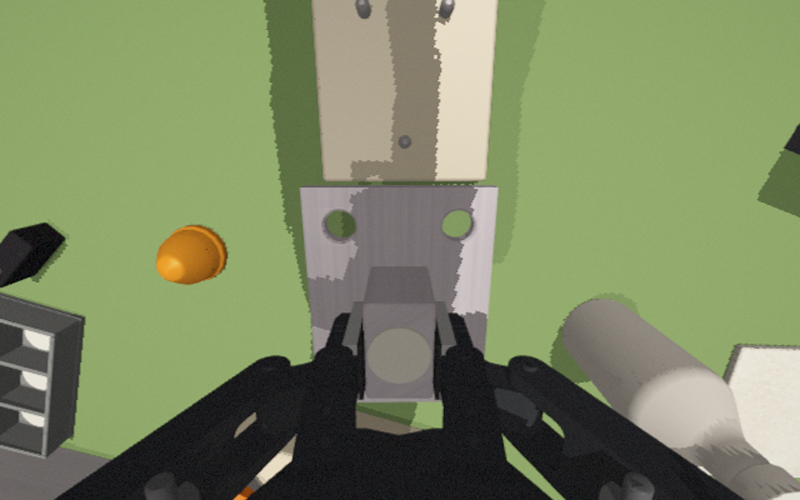

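View pics/t4.png

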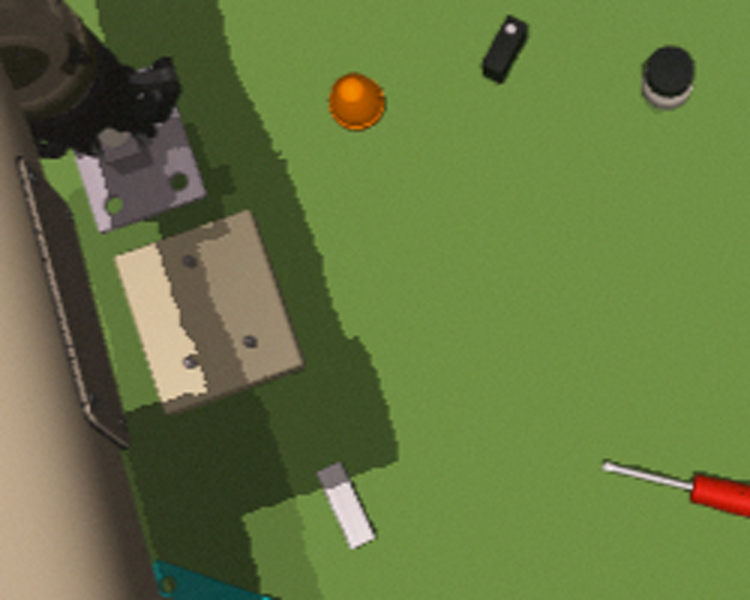

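```bash
python3 - <<'E'
from meas import *
import pickle; c,d=pickle.load(open('w4.pkl','rb'))
im=c['pixels'][:,:,::-1]
A=cv2.resize(im[0:60,260:380],None,fx=6.5,fy=6.5,interpolation=cv2.INTER_CUBIC)[:200]
B=cv2.resize(im[90:200,230:410],None,fx=4.3,fy=4.3,interpolation=cv2.INTER_CUBIC)
B=B[:,:774]; A=A[:,:774]
cv2.imwrite('pics/w4z.png',np.vstack([A[:,:774],B[:398]]))
M=q2R(c['orientation']); print(c['origin'],M[:,2])
P=cloud(c)
for rc in [(180,300),(180,340),(60,320),(120,350)]: print(rc,P[rc])
E
```

```text
[0.53211104 0.26638317 0.28896948] [ 0.28475246  0.0998163  -0.95339013]
(180, 300) [0.5703841  0.26875104 0.13483508]
(180, 340) [0.5631237  0.28950027 0.13478342]
(60, 320) [0.49440759 0.25407764 0.02317496]
(120, 350) [0.53133739 0.29537904 0.02312918]
```

View pics/w4z.png

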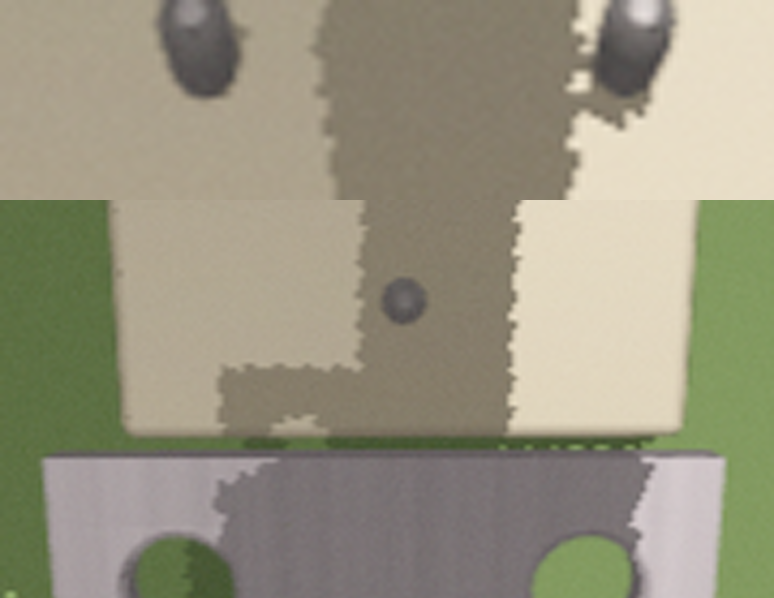

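```bash
python3 - <<'E'
from meas import *
import pickle; c,d=pickle.load(open('w4.pkl','rb'))
B=lambda x,y:(90+(y-200)/4.3-.4,230+x/4.3-.4)
A=lambda x,y:(y/6.5-.4,260+x/6.5-.4)
th=np.radians(19.34); M=np.array([[np.cos(th),-np.sin(th)],[np.sin(th),np.cos(th)]])
loc=lambda p:M.T@p  # rotated frame
S=[px2w(c,*B(404,300),.037)[:2],px2w(c,*A(192,8),.040)[:2],px2w(c,*A(641,8),.040)[:2]]
f=fit3(np.array(S)); print('station wrist',np.round(f[:4],4),np.degrees(f[2]))
e=[px2w(c,*B(*p),.025)[:2] for p in [(123,434),(684,433)]]
print('edge len',np.linalg.norm(e[0]-e[1]),'yaw',np.degrees(np.arctan2(*(e[1]-e[0])[::-1]))-90,'ctr',(e[0]+e[1])/2-M@[.07,0])
for z in (.135,.1372):
    g=[px2w(c,*B(*p),z)[:2] for p in [(43,457),(725,456)]]
    print('jig edge len',np.linalg.norm(g[0]-g[1]),'yaw',np.degrees(np.arctan2(*(g[1]-g[0])[::-1]))-90,'ctr',(g[0]+g[1])/2+M@[.055,0])
    r=lambda p:c['pixels'] 
s=env.get_state(); print(s['tcp_pos'])
# top camera on jig: whole view compare
img=c['pixels'].astype(int)
# holes rim
for z in(.1372,):
    h=[px2w(c,*rc,z)[:2] for rc in [(179.6,271.2),(179.2,366)]]
    print('holes mid->ctr',(h[0]+h[1])/2+M@[.038,0],np.linalg.norm(h[0]-h[1]))
E
```

```text
station wrist [4.939e-01 2.569e-01 3.404e-01 3.000e-04] 19.50180055061221
edge len 0.1181811133798142 yaw 19.4186116170943 ctr [0.49271667 0.25682031]
jig edge len 0.08426864281533389 yaw 19.401184676899888 ctr [0.60299602 0.29120749]
jig edge len 0.08306456644519243 yaw 19.401184676899803 ctr [0.6027247  0.29111305]
[0.60447398 0.2916908  0.15919341]
holes mid->ctr [0.60201129 0.29068096] 0.05125833254578342
```

```bash
python3 -m creep '{"hand":[10,10,10,10,10],"delta_pos":[[0.01,0.001,0],[0.02,0.001,0],[0.03,0.001,0],[0.03,0.001,0],[0.03,0.0006,0]],"turn":[-0.015,0,0,0,0]}' | tail -1
python3 -m creep '{"hand":[10,10,10,10,10],"delta_pos":[[0.015,0,0.01],[0.0078,0,0.025],[0,0,0.03],[0,0,0.02],[0,0,0.006]],"turn":[0,0,0,0,0]}' | tail -1
python3 -m creep '{"hand":[10,10,10,10,10],"delta_pos":[[0,0,0],[0,0,0],[0,0,0],[0,0,0],[0,0,0]],"turn":[0,0,0,0,0]}' | tail -1
python3 - <<'E'
from h import *
togo(.4955,.2574,199.44,.085)
c=env.read_camera('wrist'); save(c,'w5.png',(90,330,200,440),3.2)
import pickle; pickle.dump(c,open('w5.pkl','wb'))
E
```

```text
finger_gap: 0.025
finger_gap: 0.0249
finger_gap: 0.0245
clock 11.35 tcp [0.4963 0.2582 0.0873] yaw -160.52 tilt 0.11 F [ 0.  -0.9 -1.8] gap 0.0245 j6 -0.0
units total [ 0.0013 -0.0006  0.0029] turn total 0.007
```

View pics/w5.png

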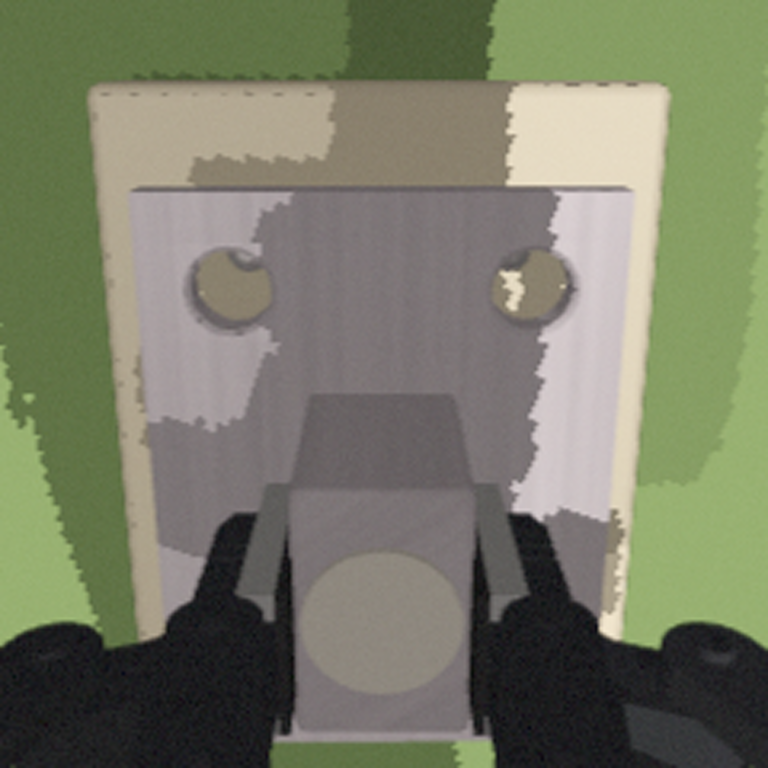

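```bash
python3 - <<'E'
from meas import *
import pickle; c=pickle.load(open('w5.pkl','rb'))
B=lambda x,y:(90+y/3.2-.4,200+x/3.2-.4)
th=np.radians(19.44); M=np.array([[np.cos(th),-np.sin(th)],[np.sin(th),np.cos(th)]])
def two(a,b,z): return [px2w(c,*B(*p),z)[:2] for p in (a,b)]
def rep(n,g,off): print(n,np.linalg.norm(g[0]-g[1]),'yaw',np.degrees(np.arctan2(*(g[1]-g[0])[::-1]))-90,'ctr local',M.T@((g[0]+g[1])/2)+off)
rep('st',two((89,86),(669,84),.025),[.07,0])
rep('jig',two((130,188),(635,188),.0655),[.055,0])
rep('holes',two((231,288),(533,288),.0655),[.038,0])
print('TCP',M.T@env.get_state()['tcp_pos'][:2])
stud=two((246,250),(514,250),.041); rep('studtips?',stud,[.038,0])
E
```

```text
st 0.11619466130715696 yaw 19.646274258308466 ctr local [0.55175208 0.07780483]
jig 0.08254321482434233 yaw 19.455765419369527 ctr local [0.55195428 0.07850365]
holes 0.05103573539105765 yaw 19.45484796021114 ctr local [0.55172165 0.07842585]
TCP [0.55380137 0.07831592]
studtips? 0.05193708451547706 yaw 19.45520382857829 ctr local [0.55006449 0.07804127]
```

```bash
python3 -m creep '{"hand":[10,10,10,10,10],"delta_pos":[[0.001,-0.0006,0],[0,0,0.005],[0,0,0.006],[0,0,0.005],[0,0,0]],"turn":[0.01,0,0,0,0]}'
python3 - <<'E'
from h import *
togo(.4955,.2574,199.44,.055)
c=env.read_camera('wrist'); save(c,'w6.png',(90,330,200,440),3.2)
E
```

```text
clock: 11.82
tcp_pos: [0.494, 0.2569, 0.0721]
orientation: [-0.001, -0.169, 0.986, -0.0]
wrist_force: [0.1, -0.1, -2.1]
finger_gap: 0.0252
clock 11.82 tcp [0.494  0.2569 0.0721] yaw -160.57 tilt 0.13 F [ 0.1 -0.1 -2.1] gap 0.0252 j6 -0.0
units total [-0.0021 -0.      0.0213] turn total -0.003
```

View pics/w6.png

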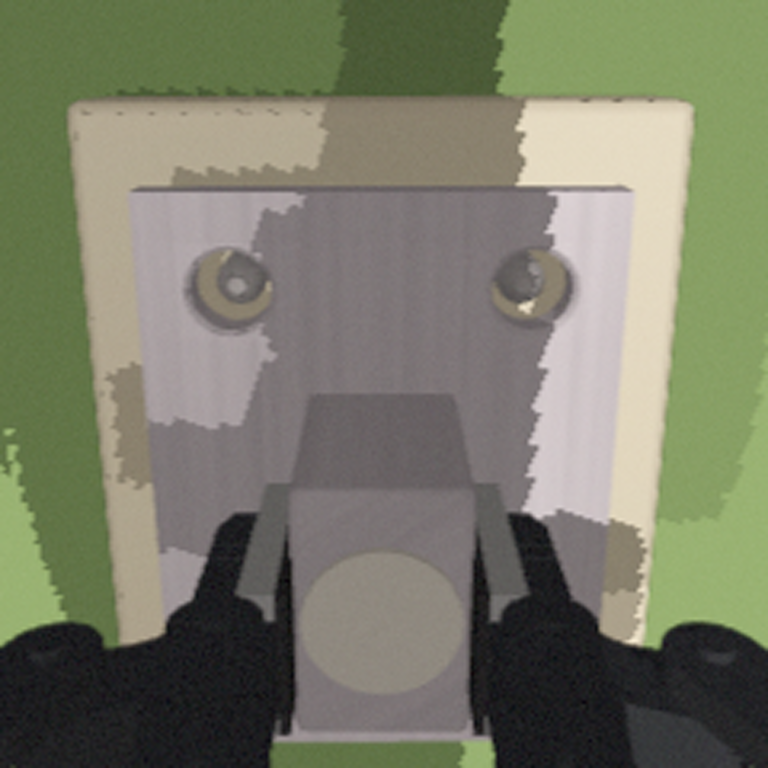

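```bash
python3 - <<'E'
from meas import *
c=env.read_camera('wrist'); togo(.4955,.2574,199.44,.055)
B=lambda x,y:(90+y/3.2-.4,200+x/3.2-.4)
th=np.radians(19.44); M=np.array([[np.cos(th),-np.sin(th)],[np.sin(th),np.cos(th)]])
L=lambda x,y,z: M.T@px2w(c,*B(x,y),z)[:2]
print('tipL',L(237,284,.040)); print('holes',L(231,288,.0503),L(533,288,.0503)); print('jigctr',(L(130,188,.0503)+L(635,188,.0503))/2+[.055,0], 'station', (L(70,102,.025)+L(692,101,.025))/2+[.07,0])
im=c['pixels'][155:200,250:380][:,:,::-1]; cv2.imwrite('pics/w6z.png',cv2.resize(im,None,fx=6,fy=6,interpolation=cv2.INTER_CUBIC))
E
```

```text
clock 11.92 tcp [0.4945 0.257  0.0729] yaw -160.57 tilt 0.07 F [-0.2 -0.1 -2.2] gap 0.0253 j6 -0.0
units total [-0.0014 -0.      0.0224] turn total -0.003
tipL [0.51298966 0.05179555]
holes [0.5112939  0.05240487] [0.51132342 0.10361653]
jigctr [0.54949187 0.07810291] station [0.55171904 0.07783783]
```

View pics/w6z.png

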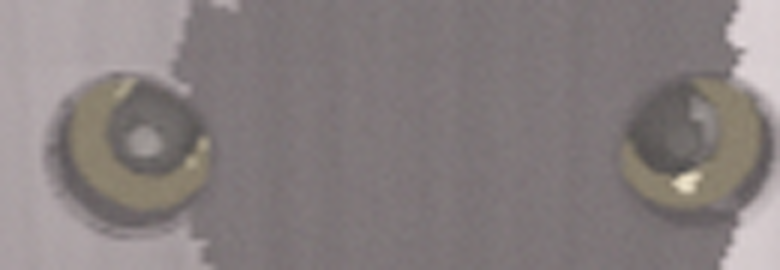

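```bash
python3 -m creep '{"hand":[10,10,10,10,10],"delta_pos":[[-0.0018,0,0],[0,0,0.003],[0,0,0.005],[0,0,0.005],[0,0,0]],"turn":[0,0,0,0,0]}'
python3 -m creep '{"hand":[10,10,10,10,10],"delta_pos":[[0,0,0.004],[0,0,0.004],[0,0,0.002],[0,0,0],[0,0,0]],"turn":[0,0,0,0,0]}'
python3 - <<'E'
from h import *
togo(.4955,.2574,199.44,.055)
c=env.read_camera('wrist'); save(c,'w7.png',(90,330,200,440),3.2)
E
```

```text
clock: 12.33
tcp_pos: [0.4956, 0.2574, 0.062]
orientation: [-0.001, -0.169, 0.986, -0.0]
wrist_force: [-0.9, -0.4, -1.6]
finger_gap: 0.0249
clock: 12.75
tcp_pos: [0.4963, 0.2577, 0.055]
orientation: [0.0, -0.169, 0.986, -0.0]
wrist_force: [0.2, -0.3, -1.3]
finger_gap: 0.025
clock 12.75 tcp [0.4963 0.2577 0.055 ] yaw -160.57 tilt 0.01 F [ 0.2 -0.3 -1.3] gap 0.025 j6 -0.0
units total [0.001 0.    0.   ] turn total -0.003
```

View pics/w7.png

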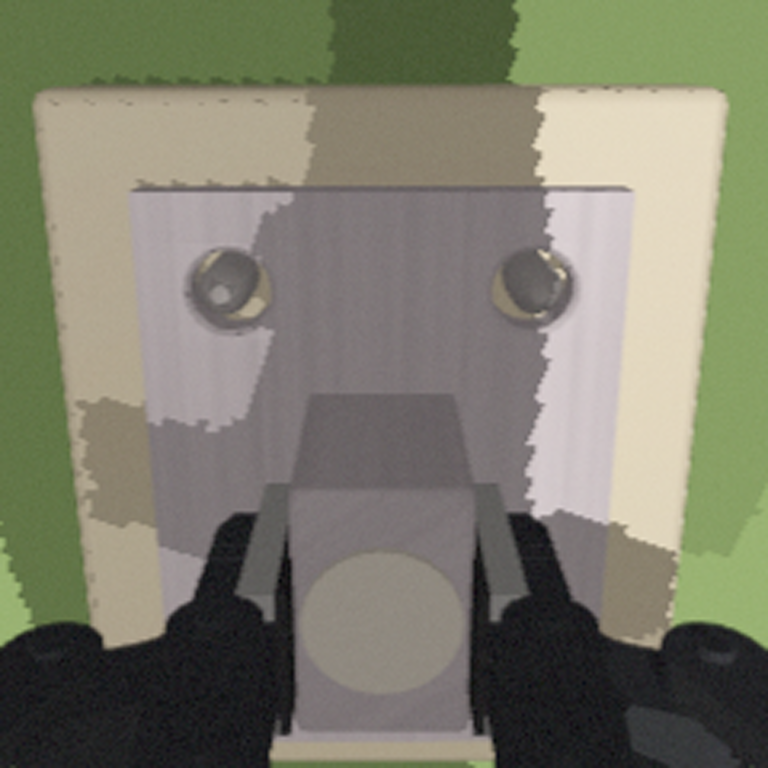

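```bash
python3 -m creep '{"hand":[10,10,10,10,10],"delta_pos":[[0.0005,0,0.001],[0,0,0.001],[0,0,0],[0,0,0],[0,0,0]],"turn":[0,0,0,0,0]}'
```

```text
clock: 13.22
tcp_pos: [0.4963, 0.2577, 0.0549]
orientation: [0.001, -0.169, 0.986, 0.0]
wrist_force: [-2.1, -1.2, 7.8]
finger_gap: 0.0251
```

```bash
python3 -m creep '{"hand":[30,36,45,55,60],"delta_pos":[[0,0,0],[0,0,0],[0,0,0],[0,0,0],[0,0,0]],"turn":[0,0,0,0,0]}'
python3 -m creep '{"hand":[60,60,60,60,60],"delta_pos":[[0,0,-0.005],[0,0,-0.01],[0,0,-0.02],[0,0,-0.03],[0,0,-0.03]],"turn":[0,0,0,0,0]}'
python3 - <<'E'
from h import *
togo(.4955,.2574,199.44,.055)
c=env.read_camera('wrist'); save(c,'w8.png',(60,380,170,490),2.4)
c=env.read_camera('scene'); save(c,'s8.png',(220,340,340,470),6)
P=cloud(c)
import pickle; pickle.dump(c,open('s8.pkl','wb'))
E
```

```text
clock: 13.63
tcp_pos: [0.4959, 0.2575, 0.0533]
orientation: [-0.0, -0.169, 0.986, -0.0]
wrist_force: [-0.5, 0.3, -0.4]
finger_gap: 0.06
clock: 14.05
tcp_pos: [0.4953, 0.2574, 0.1303]
orientation: [-0.001, -0.169, 0.986, -0.0]
wrist_force: [0.5, 0.3, 0.4]
finger_gap: 0.0601
clock 14.05 tcp [0.4953 0.2574 0.1303] yaw -160.57 tilt 0.08 F [0.5 0.3 0.4] gap 0.0601 j6 -0.0
units total [-0.0004 -0.      0.0942] turn total -0.002
```

View pics/w8.png

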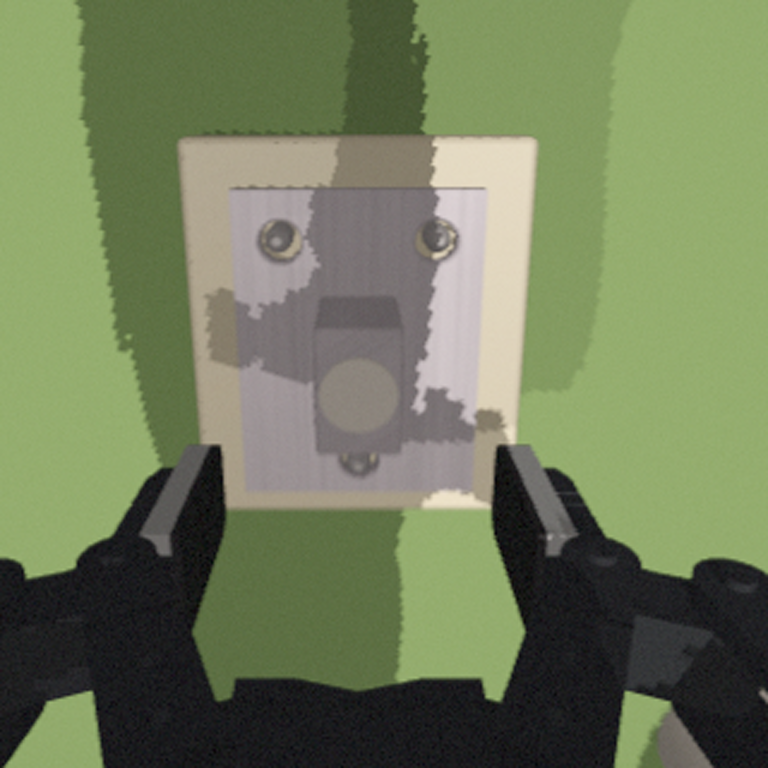

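View pics/s8.png

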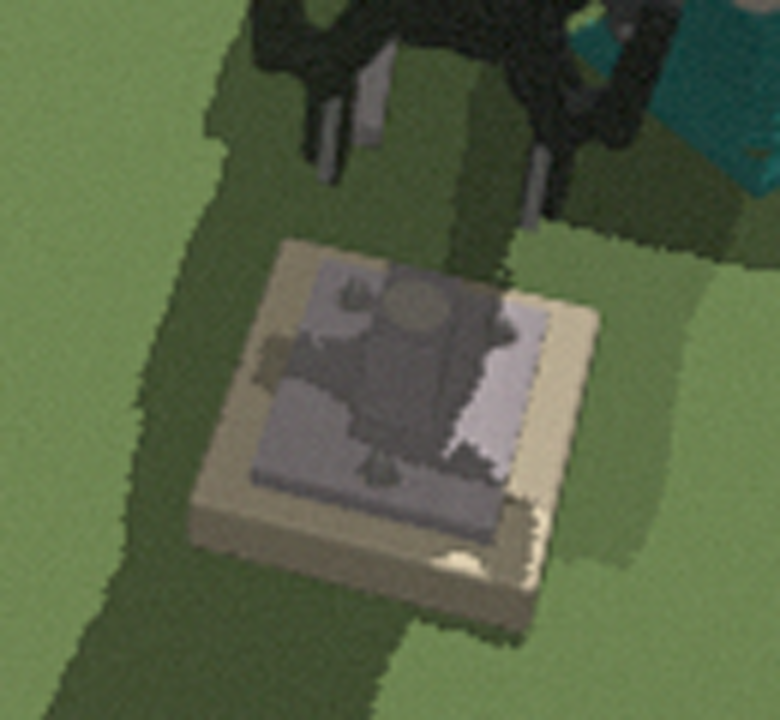

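```bash
python3 -m creep '{"hand":[60,60,60,60,60],"delta_pos":[[0,0,-0.02],[0,0,-0.02],[0,0,-0.02],[0,0,-0.02],[0,0,-0.02]],"turn":[0,0,0,0.3,0.5]}' | tail -1
python3 -m creep '{"hand":[0,0,0,0,0],"delta_pos":[[0,0,0],[0,0,0],[0,0,0],[0,0,0],[0,0,0]],"turn":[1,1,1,1,1]}' 30 | tail -1
python3 -m creep '{"hand":[0,0,0,0,0],"delta_pos":[[0,-0.01,0],[0,-0.02,0],[0,-0.03,0],[0,-0.036,0],[0,-0.036,0]],"turn":[0.6,0.2,0,0,0]}' | tail -1
python3 -m creep '{"hand":[0,0,0,0,0],"delta_pos":[[-0.005,-0.036,0],[-0.005,-0.036,0],[-0.005,-0.036,0],[-0.005,-0.036,0],[-0.005,-0.036,0]],"turn":[0,0,0,0,0]}' | tail -1
python3 -m creep '{"hand":[0,0,0,0,0],"delta_pos":[[-0.005,-0.036,0],[-0.005,-0.036,0],[-0.005,-0.036,0],[-0.005,-0.036,0],[-0.005,-0.036,0]],"turn":[0,0,0,0,0]}' | tail -1
python3 - <<'E'
from h import *
togo(.4133,-.3077,166.5,.21)
c=env.read_camera('wrist'); save(c,'w9.png',s=1.25)
d=env.read_camera('scene'); save(d,'s9.png',s=1.25)
import pickle; pickle.dump((c,d),open('w9.pkl','wb'))
E
```

```text
finger_gap: 0.06
finger_gap: 0.0007
finger_gap: -0.0004
finger_gap: 0.0
finger_gap: -0.0001
clock 16.23 tcp [ 0.4427 -0.136   0.2096] yaw 166.42 tilt 0.01 F [ 0.7 -0.2  1.1] gap -0.0001 j6 -0.23
units total [-0.0147 -0.2173 -0.0005] turn total -0.016
```

View pics/w9.png

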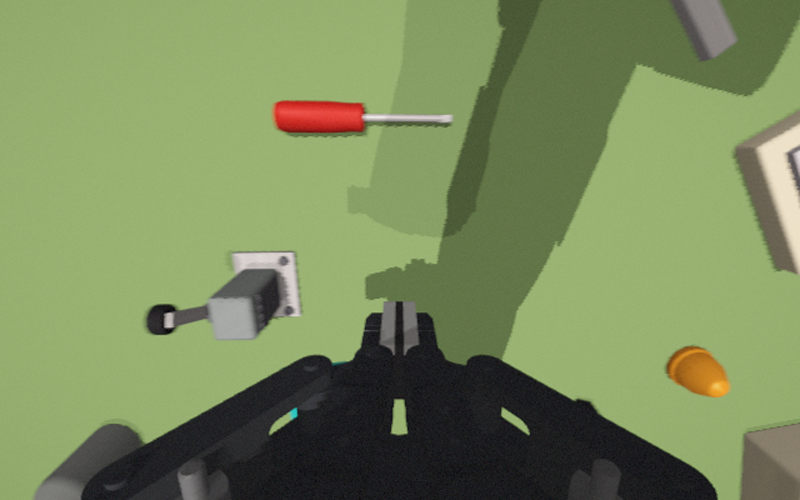

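View pics/s9.png

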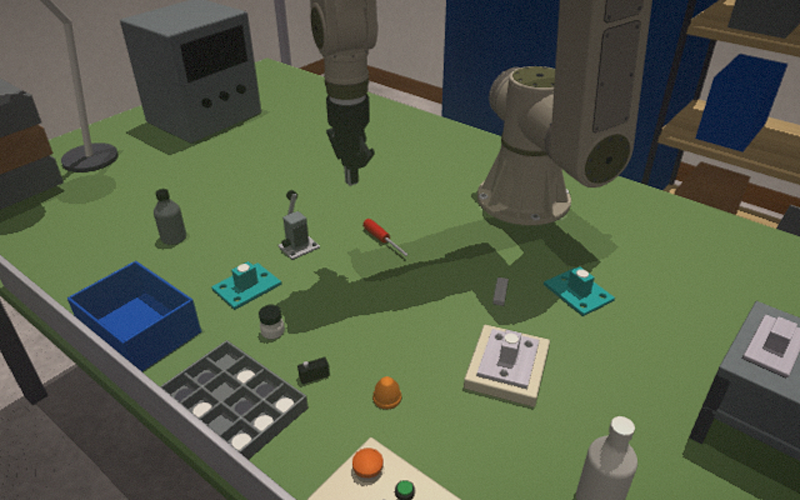

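```bash
python3 - <<'E'
from meas import *
import pickle; c,d=pickle.load(open('w9.pkl','rb'))
print(px2w(c,255.5,129,.107))
P=cloud(c)
q=P[240:272,112:142].reshape(-1,3); q=q[(q[:,2]>.095)&(q[:,2]<.13)]; print('roller',len(q),q.min(0),q.max(0),q.mean(0))
q=P[190:280,160:245].reshape(-1,3); q=q[(q[:,2]>.072)&(q[:,2]<.085)]; r=cv2.minAreaRect((q[:,:2]*1000).astype(np.float32)); print('boxtop',len(q),r)
w=[px2w(c,y/1.25,x/1.25,.004)[:2] for x,y in [(233,253),(297,251),(300,316)]]; print('foot',np.round(w,4), np.degrees(np.arctan2(*(w[1]-w[0])[::-1]))-90,np.degrees(np.arctan2(*(w[2]-w[1])[::-1])))
P=cloud(d)
q=P[255:330,370:445].reshape(-1,3); q=q[(q[:,2]>.02)&(q[:,2]<.037)]
rc=w2px(d,[.494+.03*np.cos(.34)-.03*-np.sin(.34)*-1,.2568,.033]); print('scene plate z samples',[np.round(P[int(y/1.25),int(x/1.25)],3) for x,y in [(485,370),(530,350),(515,378),(474,382)]])
E
```

```text
[ 0.45010787 -0.31341229  0.107     ]
roller 549 [ 0.43889428 -0.31948468  0.09794523] [ 0.46213929 -0.30100649  0.11838403] [ 0.44837402 -0.30885595  0.1112501 ]
boxtop 1279 ((473.3159484863281, -286.3001403808594), (43.9253044128418, 39.853675842285156), 75.96338653564453)
foot [[ 0.4357 -0.3007]
 [ 0.4485 -0.2391]
 [ 0.5167 -0.2586]] -11.741819445985826 -15.968563696102018
scene plate z samples [array([0.547, 0.245, 0.032]), array([0.463, 0.282, 0.035]), array([0.527, 0.292, 0.029]), array([0.571, 0.24 , 0.022])]
```

```bash
python3 -m creep '{"hand":[0,0,0,0,0],"delta_pos":[[-0.003,-0.036,0],[-0.003,-0.036,0],[-0.003,-0.036,0],[-0.003,-0.036,0],[-0.003,-0.036,0]],"turn":[0,0,0,0,0]}' | tail -1
python3 -m creep '{"hand":[0,0,0,0,0],"delta_pos":[[0,-0.025,0],[0,-0.012,0.02],[0,0,0.03],[0,0,0.03],[0,0,0.02]],"turn":[0,0,0,0,0]}' | tail -1
python3 -m creep '{"hand":[0,0,0,0,0],"delta_pos":[[0,0,0.015],[0,0,0.0095],[0,0,0],[0,0,0],[0,0,0]],"turn":[0,0,0,0,0]}' | tail -1
python3 - <<'E'
from h import *
togo(.4133,-.3085,166.4,.11)
c=env.read_camera('wrist'); save(c,'w10.png')
d=env.read_camera('scene'); save(d,'s10.png',(130,220,190,280),7)
e=env.read_camera('top'); save(e,'t10.png',(170,260,400,510),7)
import pickle; pickle.dump((c,d,e),open('w10.pkl','wb'))
E
```

```text
finger_gap: 0.0002
finger_gap: 0.0002
finger_gap: 0.0001
clock 17.58 tcp [ 0.4148 -0.3064  0.1108] yaw 166.45 tilt 0.09 F [ 0.6 -1.2 -0.6] gap 0.0001 j6 -0.56
units total [ 0.0012 -0.003   0.001 ] turn total 0.01
```

View pics/w10.png

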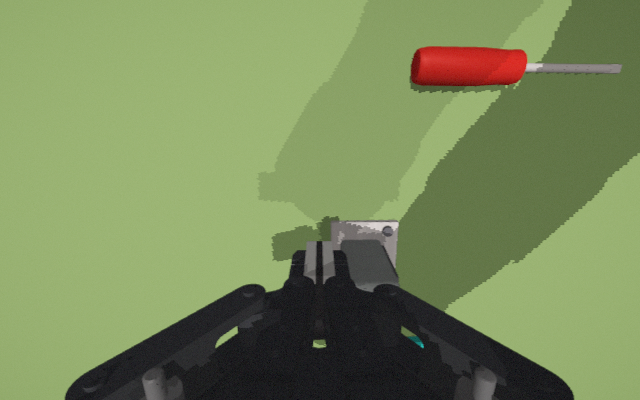

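View pics/s10.png

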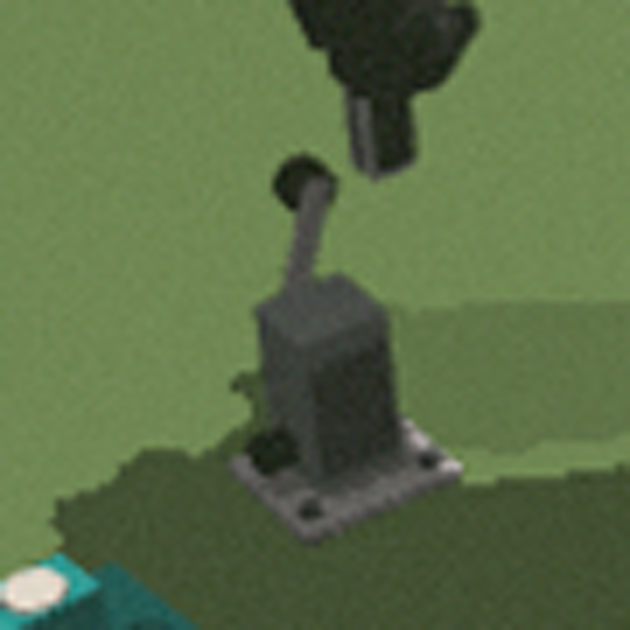

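View pics/t10.png

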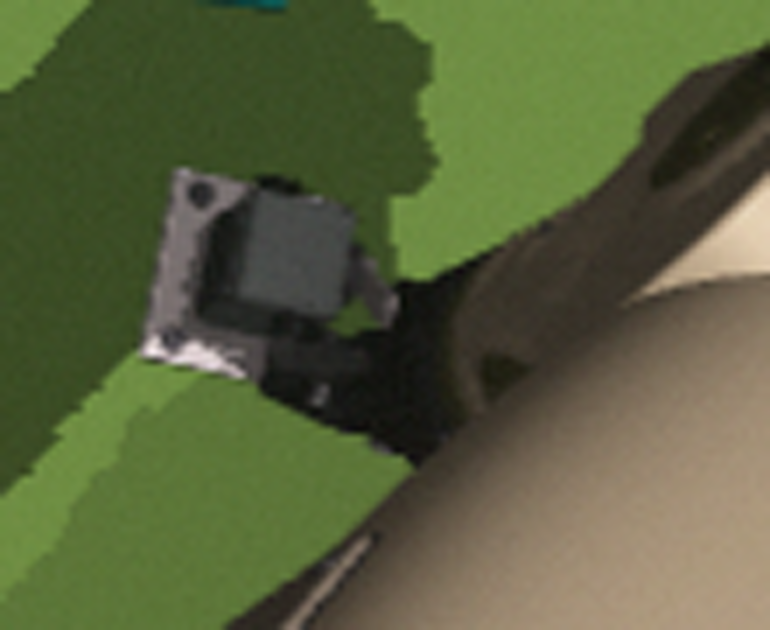

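```bash
python3 -m creep '{"hand":[0,0,0,0,0],"delta_pos":[[-0.005,-0.003,0],[-0.013,0,0],[-0.015,0,0],[-0.015,0,0],[-0.013,0,0]],"turn":[0,0,0,0,0]}'
python3 - <<'E'
from h import *
togo(.4148,-.3064,166.4,.11)
d=env.read_camera('scene'); save(d,'s11.png',(130,220,190,280),7)
E
```

```text
clock: 18.15
tcp_pos: [0.4609, -0.3198, 0.1099]
orientation: [-0.001, 0.118, 0.993, 0.0]
wrist_force: [-6.2, 1.2, -0.5]
finger_gap: 0.0003
clock 18.15 tcp [ 0.4609 -0.3198  0.1099] yaw 166.41 tilt 0.14 F [-6.2  1.2 -0.5] gap 0.0003 j6 -0.51
units total [0.06   0.0028 0.    ] turn total 0.001
```

View pics/s11.png

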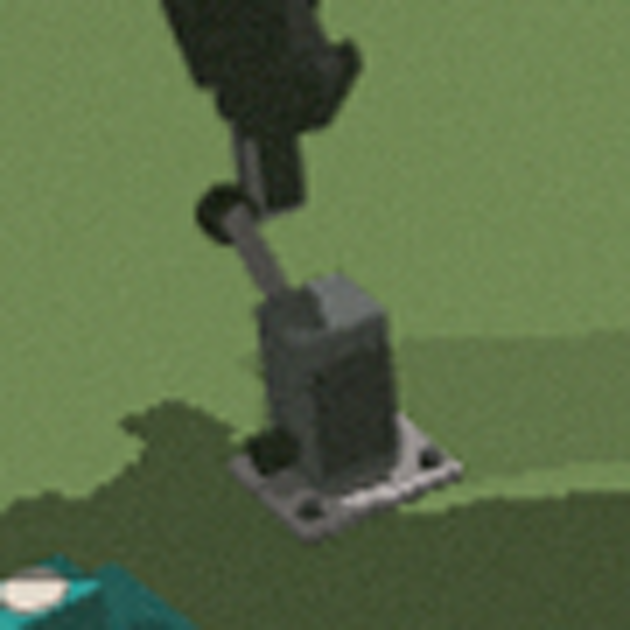

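```bash
python3 - <<'E'
from h import *
import pickle; d=pickle.load(open('w10.pkl','rb'))[1]
a=np.radians(-13.6);c,s=np.cos(a),np.sin(a); O=np.array([.4745,-.284])
for q in [0,.5,.7,.8,.9,1.,1.1,1.25]:
    x=.05*np.sin(q-.35);y=-.034;z=.06+.05*np.cos(q-.35)
    r=w2px(d,[O[0]+c*x-s*y,O[1]+s*x+c*y,z]); print(q,np.round((r-[130,190])*7+3)[::-1],round((x+.017)*1000,1))
t=env.get_state()['tcp_pos']; print('TCP from origin in switch',c*(t[0]-O[0])+s*(t[1]-O[1]),-s*(t[0]-O[0])+c*(t[1]-O[1]))
E
```

```text
0 [300. 183.] -0.1
0.5 [241. 199.] 24.5
0.7 [219. 213.] 34.1
0.8 [209. 222.] 38.7
0.9 [200. 231.] 43.1
1.0 [191. 241.] 47.3
1.1 [183. 252.] 51.1
1.25 [172. 269.] 56.2
TCP from origin in switch -0.003310837462879194 -0.038077496674707625
```

```bash
python3 -m creep '{"hand":[0,0,0,0,0],"delta_pos":[[0,0,0],[0,0,0],[0,0,0],[0,0,0],[0,0,0]],"turn":[0,0,0,0,0]}'
python3 -m creep '{"hand":[0,0,0,0,0],"delta_pos":[[0.012,0,0],[0.016,0,0],[0.02,0,0],[0.025,0,0],[0.025,0,0]],"turn":[0,0,0,0,0]}'
python3 -m creep '{"hand":[0,0,0,0,0],"delta_pos":[[0,0,-0.02],[0,0,-0.03],[0,0,-0.03],[0,0,-0.03],[0,0,-0.01]],"turn":[0,0,0,0,0]}'
python3 -m creep '{"hand":[0,0,0,0,0],"delta_pos":[[0,0,0],[0,0,0],[0,0,0],[0,0,0],[0,0,0]],"turn":[0,0,0,0,0]}'
python3 - <<'E'
from h import *
d=env.read_camera('scene'); save(d,'s12.png',s=1.25); save(d,'s12b.png',(130,220,190,280),7)
e=env.read_camera('top'); save(e,'t12.png',s=1.25); save(e,'t12b.png',(150,250,170,270),6)
E
```

```text
clock: 18.62
tcp_pos: [0.4601, -0.3196, 0.1097]
orientation: [-0.001, 0.118, 0.993, 0.0]
wrist_force: [-5.2, 1.8, 0.4]
finger_gap: -0.0003
clock: 19.03
tcp_pos: [0.3848, -0.302, 0.1102]
orientation: [0.001, 0.118, 0.993, -0.001]
wrist_force: [-0.7, -0.3, -0.3]
finger_gap: -0.0
clock: 19.45
tcp_pos: [0.3863, -0.3033, 0.2099]
orientation: [0.003, 0.118, 0.993, -0.002]
wrist_force: [0.8, -0.2, -0.1]
finger_gap: 0.0001
clock: 19.87
tcp_pos: [0.3843, -0.301, 0.2045]
orientation: [-0.001, 0.118, 0.993, 0.001]
wrist_force: [0.3, -0.2, -1.0]
finger_gap: 0.0002
```

View pics/s12.png

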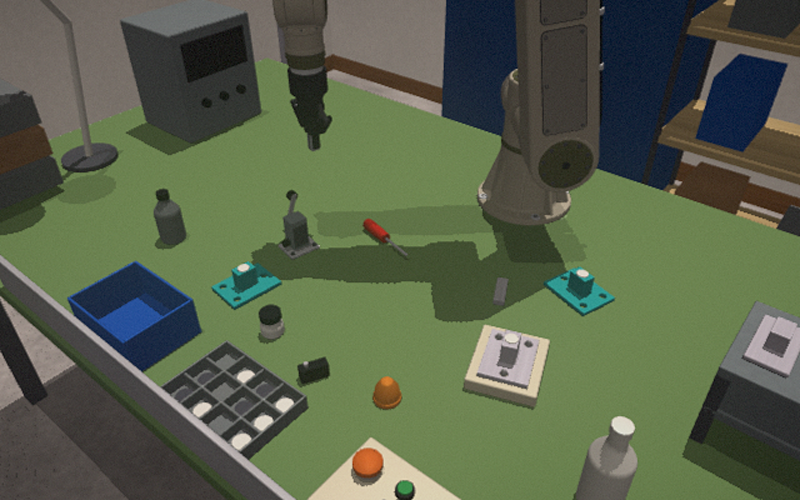

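View pics/s12b.png

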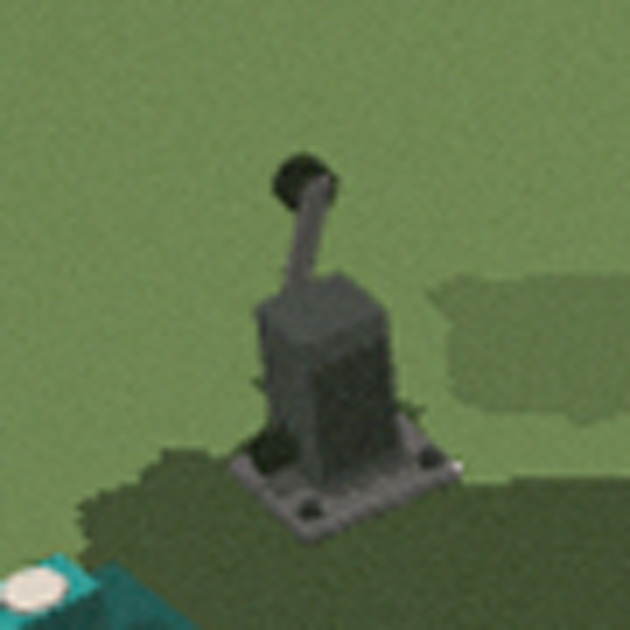

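View pics/t12b.png

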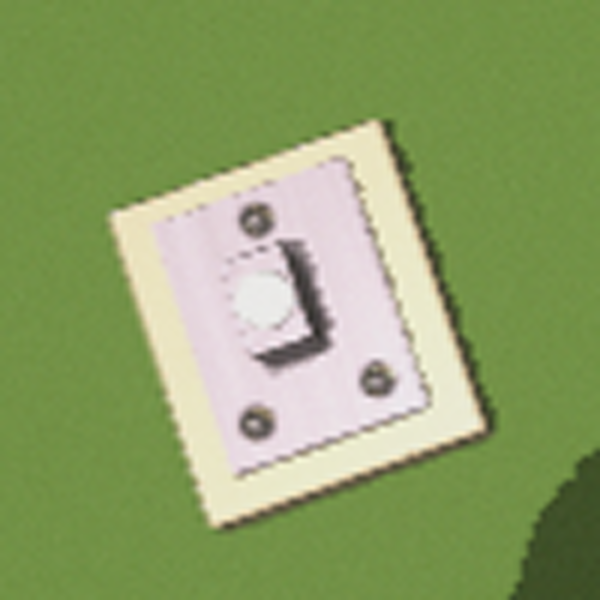

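```bash
python3 - <<'E'
from h import *
e=env.read_camera('top'); P=cloud(e)
th=.34;M=np.array([[np.cos(th),-np.sin(th)],[np.sin(th),np.cos(th)]])
T0=P[230:245,150:170,2]; print('table',np.median(T0))
for l in [(.045,.03),(.045,-.03),(-.015,.032),(-.015,-.032),(-.045,0),(.065,0),(0,.054),(-.063,0)]:
    w=M@l+[.494,.2535]; r=np.round(w2px(e,[w[0],w[1],.033])).astype(int); print(l,np.round(np.median(P[r[0]-1:r[0]+2,r[1]-1:r[1]+2,2])*1000,1))
env.hand_in(); print(env.get_state()['clock'])
E
```

```text
table -0.0015378315121405972
(0.045, 0.03) 31.9
(0.045, -0.03) 32.4
(-0.015, 0.032) 31.8
(-0.015, -0.032) 30.8
(-0.045, 0) 32.3
(0.065, 0) 23.7
(0, 0.054) 21.4
(-0.063, 0) 24.3
the job is handed in; nothing more can be done
the job is handed in; nothing more can be done
```

The jig is fitted flat on the station block and released. I then tripped the lever switch, it sprang back to rest, and I handed the job in just after 20 s on the robot's clock.

**Jig:** The last pictures show all three studs standing through the holes. The plate reads 31–32 mm at five points, against about 24 mm for the block top. With the table reading 1–1.5 mm low, that fits a plate 8 mm above the block, level all round. Contact force while seating it was about 10 N.

**Lever:** The scene picture put it at about 0.69 rad, past the 0.5 click and below the 1.1 limit. I held it there for roughly 0.5–0.6 s. The picture afterwards shows the roller back where it started. The click itself can't be felt, so I am relying on the measured angle.

**Checks that disagreed:**
- The top and wrist cameras differed by about 3 mm, so I fitted the jig using positions relative to the studs in the wrist picture.
- Closing on the jig gave a short 47 N at the wrist, probably from the fingertips touching the plate. That is below the 120 N limit.

The other things on the bench look undisturbed in the last scene picture. The gripper was clear of everything at hand-in.

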